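# Fit the trimming chuck from the tool box to the bench wheel

## Task

Swing the lid of the wooden tool box up and over past its balance point so that it stays open by itself, then lift the trimming chuck (blue flange with a square metal block on top) out of the box and fit it on the bench wheel's square spindle, turning it until it drops and sits flat, fully home on the wheel. Let go of it, leave the lid open, do not drop the chuck onto the wheel from a height or force it, and do not disturb the other things in the box and on the table.

Things in the scene. Friction and masses are not known exactly. Their poses are not given: they have to be found in the camera images.
- lid (a joint): angle of the tool box lid in rad: 0 shut, 1.57 straight up, 1.9 at its stop, leaning back open. The lid is a wooden panel of about 0.3 kg, 8 mm thick, on a free hinge: it falls shut when let go below about 1.55 and rests against its stop when let go beyond about 1.6.
- lid_tab (a point): middle of the outer edge of the lid's steel pull tab, mid-thickness. The tab is 8 mm thick, 90 mm wide along the hinge, and juts 30 mm out beyond the front wall of the box, so that a finger can go under it; its edge is 190 mm from the hinge line. Beneath it, the front wall of the box is plain and the table free for 70 mm of height.
- box_hinge (a point): middle of the hinge line, fixed to the tool box, on the rim 70 mm above the table. Its x axis points horizontally from the tab's side of the box to the hinge's side and beyond (the way the lid's top goes as it falls open), its y axis lies along the hinge, z up.
- box: tool box, plywood, fixed to the table, 160 mm (x, front to hinge) by 260 mm (y, along the hinge) by 70 mm tall, walls and floor 6 mm; origin under its centre, axes as box_hinge's. A wall across y = 0 makes two compartments, each 148 by 121 mm, centred at y = +63 and -63 mm; the chuck stands in one of them, either one, the wooden stamp in the other.
- chuck_grip (a point): trimming chuck, 0.3 kg, loose, standing upright: a round blue flange, 84 mm across and 22 mm tall, with a bare metal block of 38 x 38 mm and 36 mm tall on its middle, to be grasped. This point is the centre of the block, 40 mm above the chuck's underside, 18 mm below the top of the block; x and y are square to the block's faces. In the middle of the underside a square socket, 23 mm wide and 22 mm deep, is aligned with the block's faces; every quarter turn fits alike.
- spindle_foot (a point): bench wheel, locked so that it does not turn and fixed to the table: a brown round head, 170 mm across, its flat top 70 mm above the table. This point is on the axis at the flat top, where the steel spindle starts: 20 mm square, 20 mm tall, its top 6 mm chamfered to 15 mm wide; x and y are square to the spindle's faces. With the chuck home, its flange rests on the flat top and chuck_grip is 40 mm above this point; resting on the tip of the spindle it is 60 mm above.
- chuck: the same chuck; origin at the centre of its underside, axes as chuck_grip's
- wheel: the same bench wheel; origin under its centre on the table, axes as spindle_foot's
- stamp_mid (a point): wooden stamp, turned dark wood, 42 mm across the foot, 46 mm tall, loose and upright in the other compartment of the tool box; the point is half-way up
- vase_a: pale unfired vase, 74 mm wide, 104 mm tall, on a low brown board at the back; origin under its foot
- vase_b: second, shorter pale unfired vase (78 mm tall), on the same board; origin under its foot
- bottle: green glass bottle, 72 mm wide, 240 mm tall, back right; origin under its foot
- brick: tan block, 100 x 65 x 50 mm, right side; origin under its centre
- brush: brush with wooden handle, 150 mm long, under 20 mm tall, lying on the table between tool box and wheel
- rib: flat wooden rib (scraper), about 120 x 45 x 6 mm, lying on the table between tool box and wheel
- cup: blue cup, 80 mm wide, 90 mm tall, back right; origin under its foot

How it is judged:
By the outcome, as a careful person would: the job done as asked, in the order asked, and still so for the second after the job is handed in, with the robot touching nothing.
It also fails if it takes over 64 s, if anything falls off the work surface, if the arm or the gripper's body presses on something with over 40 N, if the wrist force passes 120 N, or if a joint passes its speed limit or range.

## Robot

A 6-joint arm with a two-finger parallel gripper is mounted at the origin on the work surface. World frame = base frame: x ahead of the robot, y to its left, z up, the work surface at z = 0. Lengths are in mm, angles in rad, forces in N, time in s.
With the tool pointing down it reaches from about 300 to 775 mm from the base axis. Payload 14.6 kg.
Tool frame: the origin (TCP) lies at the very end of the fingers, on their centre line; the grasp point (between the pads) lies 19 mm behind it; z points along the fingers, y is the line along which they close (so a half turn about z gives the same grasp; the last joint's range is limited). The gripper opens to 94 mm and grips with 3 to 60 N. Pads are 16 mm wide; open, the fingers measure 119 mm over their backs; the gripper's body (75 mm by 177 mm) begins 78 mm behind the grasp point.
Start: joints at [-1.171, 0.3, 1.521, -0, 1.321, -0.067], TCP at [247.509, -491.15, 205.446] pointing down, gripper open.
Joint ranges: [-3.03, 3.03], [-0.79, 2.21], [0.23, 2.52], [-1.04, 4.18], [0, 3.07], [-2.55, 2.55]. Speed limits (rad/s): [2.22, 2.22, 2.57, 3.14, 3.14, 3.14].

## Interface

Orientations are given as [roll, pitch, yaw] about the fixed x, y, z axes, in that order (R = Rz(yaw) Ry(pitch) Rx(roll)).
In Python, from cell import read_state, viewer, manip, models gives the robot as it stands.
- The arm moves only by the tool carry_out, never from a script. Its argument "deltas" is a list of rows, each an object with "dp": the shift along the tool's x, y, z in mm, a list of three; "roll": the turn about the tool's z in degrees; "gripper": the opening, from -1 (shut) to 1 (fully open), so that 0 is half open. In form: [{"dp": [tx, ty, tz], "roll": roll, "gripper": gripper}, ...]. A call has 1 to 12 rows; each row is the pose to reach, as a shift and turn from the pose commanded when the call began, along the tool's axes at that moment; what a row does not reach only later rows make up. A row lasts 1/12 s, in which the tool goes at most 41.7 mm and 7.16 degrees, less where a joint would pass 70% of its speed; a pose out of reach is approached as far as the arm can. A call with a gripper value outside its range is refused whole. The fingers move at their own pace and stop on an object; "newtons" is the grip in N (left out, the last holds). Time passes only in rows, so rows that repeat a pose let the fingers close. It gives the time, the measured TCP pose, the force, the opening and the grip force at its end, in the units of the state.
- read_state(): the state, without advancing time (a new reading comes with each control period).
- viewer.camera(name): name is "scene" or "top" or "wrist"; returns the picture (384x512x3 uint8, red, green, blue); there is no depth.
- viewer.camera_params(name): a dict with "fovy" (degrees; the focal length in pixels is half the picture's height over the tangent of half this angle, whatever the lens; pixels are square), "cx", "cy" (the principal point, pixels), "k1" (the pictures are not rectified: a ray, as slopes to the right and down, at radius r is drawn at 1 + k1 r^2 times it, then the intrinsics apply), "eye" and "attitude" of the camera in the world; the wrist camera has in their place "T_tool_cam" (4x4, takes a point from camera to tool coordinates, whose origin is the TCP and whose axes are the flange's). Camera axes: x right, y up, looking along -z (the intrinsics and any distortion apply to the point x, -y, -z); pixel columns grow to the right and rows downward; lengths in mm; the calibration is good to about 2 mm. A picture is of the moment at which its call begins: read the wrist's pose just before it. camera_params takes no time and is no camera call.
- manip.sign_off(): hands the job in; it is judged then, once.
Trained networks look in the newest picture that a camera, given by its name, has taken for a name from the list of things; names that differ only in an ending like _2 or _b are one class to them, and where a whole thing is asked for, a point or a joint stands for the part that bears it (a point fixed in the world has none). Each returns a list of dicts, best first, with "p" (0 to 1); they miss things now and then, are a little off and sometimes report something else, mostly with a low value. They report only what shows in the picture. A call takes as long as a camera call.
- models.cut_out(camera, label): "region" (384x512 bool, what is visible of it) and "box" ([left, top, right, bottom] in pixels, round what is visible of it).
The state is a dict: "clock": time; "joints": joint angles; "qd": joint speeds; "effort": joint torques, N m; "eef_pos": TCP position; "eef_rot": TCP orientation; "wrist_force": force on the tool from outside, world axes, zero at the start; "moment": the same for the moment, N m; "finger_gap": finger opening in mm; "finger_force": force on a finger pad.
Only numpy, scipy, OpenCV 4.12 (cv2) and the standard library are available. Lean on these libraries where they do the work, as an engineer would, in place of code of your own. Each camera call takes 0.05 s, during which the arm holds its last target. There are 200 camera calls.

## Working session

There is one attempt and no reset: what is moved stays moved. The work goes in short steps, Python scripts to look and compute and a tool call to move; the robot and the scene stay as the last step left them, time stands still between calls to the robot, and variables do not carry over. Pictures are saved under pics/ and viewed, at most 10 in all, crops included, and the job is handed in when it is done.

Besides the shell and the picture viewer there is one more tool, called as name([rows], argument=value, ...), one row to a line, values as JSON. carry_out: Moves the arm, as the interface text tells. Its arguments: {"type":"object","properties":{"deltas":{"type":"array"},"newtons":{"type":"number"}},"required":["deltas"]}

```bash
mkdir -p pics; ls; cat > h.py <<'E'
import numpy as np, cv2
from scipy.spatial.transform import Rotation as R
from cell import read_state, viewer, manip, models
def cam(name):
    s=read_state(); p=viewer.camera_params(name); im=viewer.camera(name)
    return s,p,im
def pose(p,s):
    if 'eye' in p:
        a=np.array(p['attitude'],float)
        Rm=a if a.shape==(3,3) else R.from_euler('xyz',a).as_matrix()
        return Rm,np.array(p['eye'],float)
    T=np.array(p['T_tool_cam']); Rt=R.from_euler('xyz',s['eef_rot']).as_matrix()
    return Rt@T[:3,:3], Rt@T[:3,3]+np.array(s['eef_pos'])
def K(p):
    f=192/np.tan(np.radians(p['fovy'])/2); return np.array([[f,0,p['cx']],[0,f,p['cy']],[0,0,1.]]),np.array([p['k1'],0,0,0,0.])
def px2z(uv,z,p,s):
    k,d=K(p); uv=np.array(uv,float).reshape(-1,1,2)
    # ray drawn at (1+k1 r^2) of it = opencv model
    n=cv2.undistortPoints(uv,k,d).reshape(-1,2)
    Rm,e=pose(p,s); D=np.c_[n[:,0],-n[:,1],-np.ones(len(n))]@Rm.T
    return e+D*((z-e[2])/D[:,2])[:,None]
def proj(P,p,s):
    k,d=K(p); Rm,e=pose(p,s); c=(np.array(P,float).reshape(-1,3)-e)@Rm*[1,-1,-1]
    return cv2.projectPoints(c,np.zeros(3),np.zeros(3),k,d)[0].reshape(-1,2)
def save(im,n): cv2.imwrite('pics/'+n,im[:,:,::-1])
E
python3 - <<'E'
from h import *
for n in('scene','top'):
    s,p,im=cam(n); save(im,n+'0.png'); print(n,p)
    for l in('lid','box','wheel','spindle_foot','chuck','brush','rib'):
        try:
            for o in models.cut_out(n,l)[:2]: print(l,round(o['p'],2),o['box'],o['region'].sum())
        except Exception as e: print(l,e)
print(viewer.camera_params('wrist'),s)
a=cv2.imread('pics/scene0.png');b=cv2.imread('pics/top0.png')
E
```

```text
pics
scene {'fovy': 57.51233153210617, 'cx': 257.9482157900972, 'cy': 191.05877637165472, 'k1': 0.009788593961881795, 'eye': array([1378.33317548,  195.94705241,  814.82969762]), 'attitude': array([ 0.85705007, -0.01039323,  1.92771057])}
lid 0.63 [327.8, 180.6, 396.6, 246.0] 3567
box 0.64 [327.6, 177.7, 397.3, 264.7] 4423
box 0.58 [138.4, 167.5, 162.9, 204.8] 674
wheel 0.58 [182.9, 158.4, 230.4, 200.7] 1407
spindle_foot 0.63 [185.5, 157.5, 230.4, 202.6] 1511
spindle_foot 0.45 [243.5, 225.0, 267.3, 258.5] 645
brush 0.84 [258.8, 193.4, 283.2, 229.4] 300
rib 0.72 [183.9, 156.2, 232.0, 201.3] 1534
rib 0.56 [276.6, 178.2, 300.1, 194.1] 283
top {'fovy': 43.277121029273005, 'cx': 255.06910273436822, 'cy': 185.45760114672078, 'k1': -0.08449173862773592, 'eye': array([ 333.00801472,  -84.59306673, 1308.42506996]), 'attitude': array([ 0.21218463, -0.00200693, -1.56457741])}
lid 0.97 [89.7, 158.8, 169.7, 262.4] 6629
box 0.85 [96.2, 157.8, 169.2, 263.8] 7004
wheel 0.87 [306.1, 182.1, 373.4, 247.4] 3299
spindle_foot 0.64 [309.7, 179.7, 370.0, 243.1] 3226
spindle_foot 0.57 [230.7, 176.1, 251.3, 2
[... 649 characters left out ...]
ck': 0.4, 'joints': array([-1.17059999e+00,  3.00000061e-01,  1.52107875e+00,  8.27220786e-06,
        1.32069864e+00, -6.66314179e-02]), 'qd': array([-1.14061679e-05, -1.12795183e-03, -5.31263784e-05, -3.37939819e-04,
        3.45452644e-04, -1.26242808e-04]), 'effort': array([-4.54683486e-04, -5.31200516e+01, -3.52603626e+01,  7.08107790e-02,
        2.19160732e-02, -2.17360457e-05]), 'eef_pos': array([ 247.49739006, -491.11781765,  205.35733018]), 'eef_rot': array([-3.14140880e+00, -2.03007846e-05,  4.66825705e-01]), 'wrist_force': array([ 1.17722181, -0.09654217, -0.09651117]), 'moment': array([-0.0132038 ,  0.00833861,  0.02808718]), 'finger_force': 0.0, 'finger_gap': 94.08025207606755}
```

View pics/scene0.png

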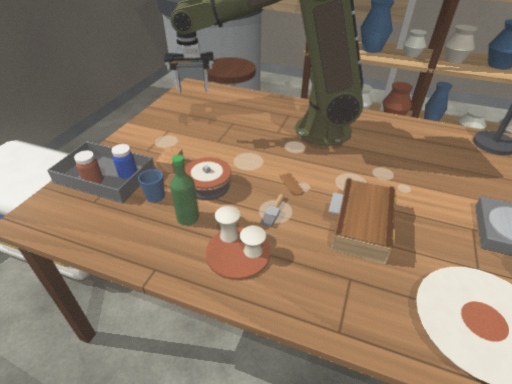

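View pics/top0.png

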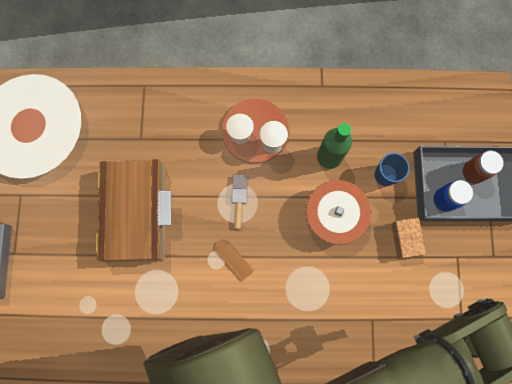

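The top view shows the box at the left, with the steel tab facing right around (164,208). The wheel is at (339,212), and brush and rib lie between them, at (240,200) and (235,260). The scene view agrees, with the box at (365,215) and the lid shut. The tool only ever points down, so I'll straddle the tab's 90 mm width and pivot it between the pads.

```bash
python3 - <<'E'
from h import *
s,p,im=cam('top')
g=im.astype(int); sat=g.max(2)-g.min(2); m=np.zeros((384,512),np.uint8)
m[175:240,150:185]=((sat<35)&(g.min(2)>100))[175:240,150:185]
n,l,st,c=cv2.connectedComponentsWithStats(m); i=1+st[1:,4].argmax()
r=cv2.minAreaRect(np.argwhere(l==i)[:,::-1].astype(np.float32)); print(st[i],r)
b=px2z(cv2.boxPoints(r),77,p,s); print(b.round(1), b.mean(0))
o=models.cut_out('top','wheel')[0]['region']
q=np.argwhere(o)[:,::-1].astype(np.float32); (x,y),rad=cv2.minEnclosingCircle(q)
print('wheel',px2z([[x,y]],70,p,s),rad,'spindle tip',px2z([[340,211]],88,p,s))
o=models.cut_out('top','lid')[0]['region']
r=cv2.minAreaRect(np.argwhere(o)[:,::-1].astype(np.float32)); print(r,px2z(cv2.boxPoints(r),77,p,s).round(1))
E
```

```text
[157 190  14  36 479] ((163.5, 207.5), (35.0, 13.0), 90.0)
[[584.5 170.   77. ]
 [584.7 136.   77. ]
 [493.1 132.1  77. ]
 [492.8 165.7  77. ]] [538.78282757 150.94748819  77.        ]
wheel [[ 530.84759339 -300.92537611   70.        ]] 32.85555648803711 spindle tip [[ 530.5260807  -303.12345478   88.        ]]
((133.0, 208.5), (101.0, 76.0), 90.0) [[670.2 340.7  77. ]
 [671.  137.1  77. ]
 [406.5 126.1  77. ]
 [404.  321.   77. ]]
```

carry_out([
  {"dp": [30,-24,0],"roll": -6,"gripper": 1},
  {"dp": [60,-48,1],"roll": -12,"gripper": 1},
  {"dp": [90,-73,2],"roll": -18,"gripper": 1},
  {"dp": [120,-97,3],"roll": -24,"gripper": 1},
  {"dp": [150,-121,4],"roll": -30,"gripper": 1},
  {"dp": [180,-145,5],"roll": -36,"gripper": 1},
  {"dp": [210,-169,6],"roll": -42,"gripper": 1},
  {"dp": [240,-194,7],"roll": -48,"gripper": 1},
  {"dp": [270,-218,8],"roll": -54,"gripper": 1},
  {"dp": [300,-242,9],"roll": -60,"gripper": 1},
  {"dp": [330,-266,10],"roll": -63.2,"gripper": 1},
  {"dp": [358,-289,10],"roll": -63.2,"gripper": 1},
])

```text
clock: 1.95
eef_pos: [437.6, -69.9, 195.6]
eef_rot: [3.141, 0.0, 1.574]
wrist_force: [0.6, -0.7, 0.6]
finger_gap: 94.4
finger_force: 0.0
```

carry_out([
  {"dp": [38,17,0],"roll": 0,"gripper": 1},
  {"dp": [75,34,0],"roll": 0,"gripper": 1},
  {"dp": [112,51,0],"roll": 0,"gripper": 1},
  {"dp": [150,68,0],"roll": 0,"gripper": 1},
  {"dp": [188,85,0],"roll": 0,"gripper": 1},
  {"dp": [225,102,0],"roll": 0,"gripper": 1},
  {"dp": [225,102,0],"roll": 0,"gripper": 1},
])

```text
clock: 2.53
eef_pos: [540.5, 158.1, 194.7]
eef_rot: [-3.141, -0.001, 1.574]
wrist_force: [-1.4, -0.6, -0.6]
finger_gap: 94.1
finger_force: 0.0
```

```bash
python3 - <<'E'
from h import *
s,p,im=cam('wrist'); save(im,'w1.png'); print(s['eef_pos'],s['eef_rot'])
print(proj([[584,134,77],[494,134,77],[539,151,77],s['eef_pos']],p,s))
E
```

```text
[540.54003736 158.14286338 194.744793  ] [-3.14140112e+00 -7.90604297e-04  1.57391783e+00]
[[301.03143548 210.132097  ]
 [215.53421454 209.84257148]
 [258.31618951 194.51384572]
 [259.41075632 235.84006579]]
```

View pics/w1.png

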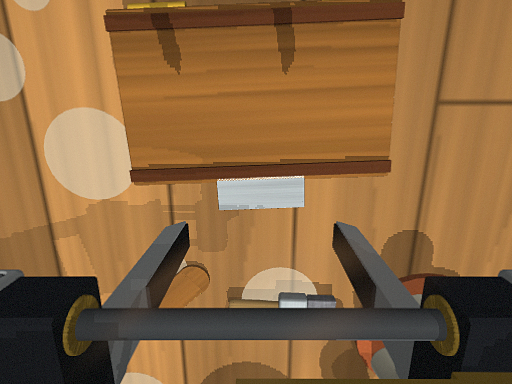

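The wrist view shows the tab at about (217–305, 177–210), straight ahead of the open fingers. I'll fit its rectangle.

```bash
cat > tab.py <<'E'
from h import *
s,p,im=cam('wrist')
g=im.astype(int); sat=g.max(2)-g.min(2)
m=np.zeros((384,512),np.uint8); m[160:330,150:370]=((g[:,:,2]-g[:,:,0]>-12)&(g.min(2)>120))[160:330,150:370]
n,l,st,c=cv2.connectedComponentsWithStats(m); i=1+st[1:,4].argmax(); print(st[i])
q=np.argwhere(l==i)
rows=np.arange(q[:,0].min()+4,q[:,0].max()-4)
L=[[q[q[:,0]==r,1].min()-.5,r] for r in rows]; Rr=[[q[q[:,0]==r,1].max()+.5,r] for r in rows]
for z in(74,78):
    a=px2z(L,z,p,s);b=px2z(Rr,z,p,s)
    cols=np.arange(q[:,1].min()+5,q[:,1].max()-5)
    e=px2z([[cc,q[q[:,1]==cc,0].max()+.5] for cc in cols],z,p,s)
    f=np.polyfit(e[:,0],e[:,1],1)
    w=[np.median(a[:,0]),np.median(b[:,0])]; print(z,'x ends',w,'width',w[1]-w[0],'mid',np.mean(w),'edge y',np.polyval(f,np.mean(w)),'slope',f[0])
print(s['eef_pos'],s['eef_rot'])
E
python3 tab.py
```

```text
[ 218  175   87   33 2489]
74 x ends [np.float64(496.2618533592727), np.float64(586.1972222470124)] width 89.93536888773968 mid 541.2295378031425 edge y 135.28888666442836 slope 0.042647835290438106
78 x ends [np.float64(496.85017829890785), np.float64(585.5834203465679)] width 88.73324204766004 mid 541.2167993227379 edge y 136.65233901180306 slope 0.04264783529043801
[539.68324114 155.61294028 194.64170635] [-3.14068737e+00  3.85396075e-05  1.57350291e+00]
```

carry_out([
  {"dp": [-5.7,1.6,30],"roll": -2.3,"gripper": 1},
  {"dp": [-5.7,1.6,60],"roll": -2.3,"gripper": 1},
  {"dp": [-5.7,1.6,85],"roll": -2.3,"gripper": 1},
  {"dp": [-5.7,1.6,85],"roll": -2.3,"gripper": 1},
  {"dp": [-5.7,1.6,85],"roll": -2.3,"gripper": 1},
])

```text
clock: 3.05
eef_pos: [540.6, 146.2, 110.6]
eef_rot: [-3.14, 0.0, 1.609]
wrist_force: [1.1, 0.1, 0.1]
finger_gap: 93.9
finger_force: 0.0
```

```bash
python3 tab.py; python3 - <<'E'
from h import *
s,p,im=cam('wrist'); save(im,'w2.png')
E
```

```text
[ 201  188  121   42 4991]
74 x ends [np.float64(496.00590021046014), np.float64(586.7606027501532)] width 90.75470253969308 mid 541.3832514803066 edge y 134.79855594648203 slope 0.038957541191352724
78 x ends [np.float64(496.7941366030737), np.float64(585.8620110952737)] width 89.06787449220002 mid 541.3280738491737 edge y 136.5281765663708 slope 0.03895754119135285
[540.59368259 146.1796097  110.61566046] [-3.14017778e+00  2.85959841e-04  1.60875083e+00]
```

View pics/w2.png

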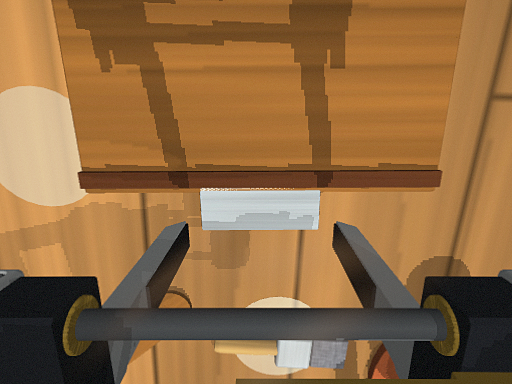

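The fingers straddle the tab, which spans columns 201–320 against finger inner edges at 189 and 333, so the alignment is good. Descending gently.

carry_out([
  {"dp": [0,0.3,15],"roll": 0,"gripper": 1},
  {"dp": [0,0.3,30],"roll": 0,"gripper": 1},
  {"dp": [0,0.3,36],"roll": 0,"gripper": 1},
  {"dp": [0,0.3,40],"roll": 0,"gripper": 1},
  {"dp": [0,0.3,43],"roll": 0,"gripper": 1},
])

```text
clock: 3.57
eef_pos: [541.8, 147.3, 68.3]
eef_rot: [3.14, -0.0, 1.61]
wrist_force: [-0.5, -0.9, 0.8]
finger_gap: 94.3
finger_force: 0.0
```

carry_out([
  {"dp": [0,0,8],"roll": 0,"gripper": 1},
  {"dp": [0,0,16],"roll": 0,"gripper": 1},
  {"dp": [0,0,16],"roll": 0,"gripper": 0.85},
  {"dp": [0,0,16],"roll": 0,"gripper": 0.7},
  {"dp": [0,0,16],"roll": 0,"gripper": 0.7},
], newtons=25)

```text
clock: 3.98
eef_pos: [540.8, 147.2, 51.2]
eef_rot: [-3.14, 0.0, 1.61]
wrist_force: [-3.0, -0.7, -1.7]
finger_gap: 89.7
finger_force: 25.0
```

carry_out([
  {"dp": [0.1,0,-7],"roll": 0,"gripper": 0.7},
  {"dp": [0.9,0,-17.7],"roll": 0,"gripper": 0.7},
  {"dp": [2.9,0,-31.7],"roll": 0,"gripper": 0.7},
  {"dp": [6.4,0,-47.2],"roll": 0,"gripper": 0.7},
  {"dp": [11.3,0,-62.4],"roll": 0,"gripper": 0.7},
  {"dp": [17.6,0,-77],"roll": 0,"gripper": 0.7},
  {"dp": [25.2,0,-91],"roll": 0,"gripper": 0.7},
  {"dp": [34,0,-104.3],"roll": 0,"gripper": 0.7},
  {"dp": [43.9,0,-116.7],"roll": 0,"gripper": 0.7},
  {"dp": [54.9,0,-128.2],"roll": 0,"gripper": 0.7},
  {"dp": [67,0,-138.6],"roll": 0,"gripper": 0.7},
  {"dp": [81.4,0,-148.9],"roll": 0,"gripper": 0.7},
])

```text
clock: 4.98
eef_pos: [537.3, 229.1, 201.6]
eef_rot: [-3.14, 0.0, 1.61]
wrist_force: [-3.1, 1.3, -7.6]
finger_gap: 89.7
finger_force: 27.0
```

carry_out([
  {"dp": [15.3,0,-8.8],"roll": 0,"gripper": 0.7},
  {"dp": [31.5,0,-16.1],"roll": 0,"gripper": 0.7},
  {"dp": [48.3,0,-21.6],"roll": 0,"gripper": 0.7},
  {"dp": [65.5,0,-25.5],"roll": 0,"gripper": 0.7},
  {"dp": [83.1,0,-27.7],"roll": 0,"gripper": 0.7},
  {"dp": [97.2,0,-28.1],"roll": 0,"gripper": 0.7},
  {"dp": [111.4,0,-27.4],"roll": 0,"gripper": 0.7},
  {"dp": [123.7,0,-25.9],"roll": 0,"gripper": 0.7},
  {"dp": [135.8,0,-23.5],"roll": 0,"gripper": 0.7},
  {"dp": [140.9,0,-22.2],"roll": 0,"gripper": 0.7},
  {"dp": [140.9,0,-22.2],"roll": 0,"gripper": 0.7},
])

```text
clock: 5.9
eef_pos: [532.9, 369.0, 223.6]
eef_rot: [3.14, 0.002, 1.61]
wrist_force: [-1.6, -7.2, 7.0]
finger_gap: 80.1
finger_force: 4.8
```

The grip ended at 80 mm, so the tab slipped out. Checking where the lid is.

```bash
python3 - <<'E'
from h import *
s,p,im=cam('scene'); 
s2,p2,im2=cam('wrist'); print(s2['wrist_force'],s2['finger_gap'])
save(np.hstack([cv2.resize(im[100:292,256:512],(400,300)),cv2.resize(im2,(400,300))]),'c1.png')
E
```

```text
[-1.90056463 -6.33452073  5.683504  ] 79.96426173251847
```

View pics/c1.png

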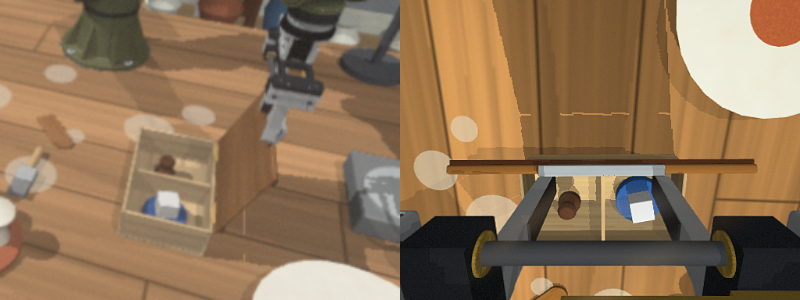

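The lid leans back open, and the fingers only rest lightly on its inner face. The chuck is in the right-hand compartment, around (637,205) in the composite, with the stamp in the left one. I'll back off and move above the chuck.

carry_out([
  {"dp": [-10,0,0],"roll": 0,"gripper": 0.7},
  {"dp": [-30,5,0],"roll": 0,"gripper": 0.7},
  {"dp": [-60,20,0],"roll": 0,"gripper": 0.7},
  {"dp": [-90,35,0],"roll": 0,"gripper": 0.5},
  {"dp": [-120,50,0],"roll": 0,"gripper": 0.5},
  {"dp": [-152,61,0],"roll": 0,"gripper": 0.5},
  {"dp": [-152,61,0],"roll": 0,"gripper": 0.5},
  {"dp": [-152,61,0],"roll": 0,"gripper": 0.5},
])

```text
clock: 6.67
eef_pos: [600.1, 218.1, 222.6]
eef_rot: [3.141, -0.0, 1.607]
wrist_force: [-0.2, 0.3, -0.1]
finger_gap: 70.3
finger_force: 0.0
```

```bash
python3 - <<'E'
from h import *
s,p,im=cam('wrist'); print(s['eef_pos'],s['eef_rot'],s['finger_gap'])
for o in models.cut_out('wrist','chuck')[:2]: print(o['p'],o['box'])
t=cam('top')[2]
save(np.hstack([cv2.resize(im,(480,360)),cv2.resize(t[140:280,60:200],(320,360))]),'c2.png')
cv2.imwrite('w3.png',im[:,:,::-1])
E
```

```text
[600.09168208 218.06770486 222.62185888] [ 3.14126018e+00 -1.61106693e-04  1.60693999e+00] 70.25022600788574
0.56 [228.5, 114.1, 297.2, 183.1]
0.45 [0.0, 0.0, 360.7, 219.7]
```

View pics/c2.png

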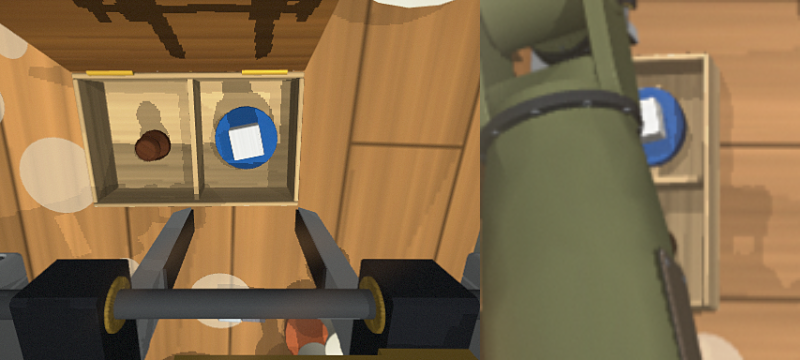

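The lid stays open. The wrist view shows the chuck's white block top at about (247,140) in the composite, turned a few degrees. I'll fit that square.

```bash
cat > sq.py <<'E'
from h import *
def square(x0,x1,y0,y1,z,thr=235):
    s,p,im=cam('wrist'); g=im.astype(int)
    m=np.zeros((384,512),np.uint8); m[y0:y1,x0:x1]=(g.min(2)>thr)[y0:y1,x0:x1]
    n,l,st,c=cv2.connectedComponentsWithStats(m); i=1+st[1:,4].argmax()
    q=px2z(np.argwhere(l==i)[:,::-1],z,p,s)[:,:2].astype(np.float32)
    r=cv2.minAreaRect(q); psi=np.degrees(s['eef_rot'][2])
    a=(r[2]-psi+45)%90-45
    print(st[i],'area mm2',cv2.contourArea(cv2.convexHull(q)),r,'mean',q.mean(0)); 
    d=np.array(r[0])-s['eef_pos'][:2]; y=s['eef_rot'][2]
    print('tcp',s['eef_pos'],'yaw',psi,'roll needed',-a,'tx',d@[np.cos(y),np.sin(y)],'ty',d@[np.sin(y),-np.cos(y)],'gap',s['finger_gap'])
    return im
E
python3 - <<'E'
from sq import *
for t in(170,200,235): square(225,300,112,185,64,t)
E
```

```text
[ 245  136   37   37 1042] area mm2 1327.625234137755 ((601.8602905273438, 248.8182830810547), (36.821868896484375, 36.77458572387695), 13.567523956298828) mean [601.84015 249.02652]
tcp [599.15003431 220.64412504 222.66822195] yaw 92.28647171992225 roll needed -11.281052236376581 tx 28.043598957072042 ty 3.832130938683104 gap 70.72424364650517
[ 245  137   37   36 1022] area mm2 1302.6266375943087 ((601.9181518554688, 248.6415557861328), (36.480525970458984, 36.28700256347656), 13.591038703918457) mean [601.91187 248.91713]
tcp [599.06884649 220.85711966 222.63878847] yaw 92.31639070902811 roll needed -11.274647994890344 tx 27.646570558999855 ty 3.9699582454157154 gap 70.52487077381531
[246 137  36  36 506] area mm2 1207.815001306124 ((601.8261108398438, 248.45297241210938), (34.583038330078125, 35.38213348388672), 13.881382942199707) mean [601.9037 246.9866]
tcp [599.07157661 220.92170195 222.65369896] yaw 92.32316803007083 roll needed -11.558214912128875 tx 27.396984815484814 ty 3.8682729106568177 gap 70.25278542605221
```

carry_out([
  {"dp": [14,2,0],"roll": -6,"gripper": 0.2},
  {"dp": [27.8,3.9,10],"roll": -11.3,"gripper": 0.2},
  {"dp": [27.8,3.9,40],"roll": -11.3,"gripper": 0.2},
  {"dp": [27.8,3.9,75],"roll": -11.3,"gripper": 0.2},
  {"dp": [27.8,3.9,110],"roll": -11.3,"gripper": 0.2},
  {"dp": [27.8,3.9,140],"roll": -11.3,"gripper": 0.2},
  {"dp": [27.8,3.9,140],"roll": -11.3,"gripper": 0.2},
  {"dp": [27.8,3.9,140],"roll": -11.3,"gripper": 0.2},
])

```text
clock: 7.63
eef_pos: [601.7, 248.2, 82.2]
eef_rot: [-3.14, 0.0, 1.808]
wrist_force: [0.1, 0.3, 0.5]
finger_gap: 56.1
finger_force: 0.0
```

```bash
python3 - <<'E'
from sq import *
im=square(200,320,190,300,64,190); cv2.imwrite('w4.png',im[:,:,::-1])
E
```

```text
[ 234  199   53   49 2505] area mm2 1320.8688888805918 ((601.666748046875, 249.166748046875), (36.70457077026367, 36.54890823364258), 13.573472023010254) mean [601.56866 249.53418]
tcp [601.71431359 248.21002565  82.20342311] yaw 103.58947628986205 roll needed 0.01600426685179457 tx 0.9411143281080578 ty 0.1785610194454643 gap 56.14921776747912
```

carry_out([
  {"dp": [1,0.2,20],"roll": 0,"gripper": 0.2},
  {"dp": [1,0.2,38],"roll": 0,"gripper": 0.2},
  {"dp": [1,0.2,47],"roll": 0,"gripper": 0.2},
  {"dp": [1,0.2,49],"roll": 0,"gripper": 0.2},
  {"dp": [1,0.2,49],"roll": 0,"gripper": 0},
  {"dp": [1,0.2,49],"roll": 0,"gripper": -0.2},
  {"dp": [1,0.2,49],"roll": 0,"gripper": -0.35},
  {"dp": [1,0.2,49],"roll": 0,"gripper": -0.4},
  {"dp": [1,0.2,49],"roll": 0,"gripper": -0.4},
], newtons=30)

```text
clock: 8.43
eef_pos: [602.7, 249.0, 35.0]
eef_rot: [3.14, -0.0, 1.807]
wrist_force: [-1.5, -0.3, 7.1]
finger_gap: 37.5
finger_force: 30.0
```

carry_out([
  {"dp": [0,0,-6],"roll": 0,"gripper": -0.4},
  {"dp": [0,0,-25],"roll": 0,"gripper": -0.4},
  {"dp": [0,0,-55],"roll": 0,"gripper": -0.4},
  {"dp": [0,0,-90],"roll": 0,"gripper": -0.4},
  {"dp": [0,0,-120],"roll": 0,"gripper": -0.4},
  {"dp": [0,0,-150],"roll": 0,"gripper": -0.4},
  {"dp": [0,0,-150],"roll": 0,"gripper": -0.4},
])

```text
clock: 9.02
eef_pos: [604.0, 249.5, 190.7]
eef_rot: [3.132, -0.001, 1.807]
wrist_force: [0.8, 0.5, -2.4]
finger_gap: 37.8
finger_force: 30.0
```

```bash
python3 - <<'E'
from h import *
s,p,im=cam('wrist'); print(s['eef_pos'],s['wrist_force'],s['finger_gap']); save(im,'w5.png')
c=cam('scene'); 
for l in('bottle','cup','vase_a'):
    for o in models.cut_out('scene',l)[:3]:
        b=o['box'] if isinstance(o['box'],list) else list(o['box']); print('scene',l,round(o['p'],2),np.round(b,0), px2z([[(b[0]+b[2])/2,b[3]-6]],0,c[1],c[0]).round(0))
c=cam('top')
for l in('bottle','cup','spindle_foot'):
    for o in models.cut_out('top',l)[:3]:
        b=list(o['box']); print('top',l,round(o['p'],2),np.round(b,0), px2z([[(b[0]+b[2])/2,(b[1]+b[3])/2]],90,c[1],c[0]).round(0))
print('bottle cap',px2z([[344,129]],240,c[1],c[0]))
t=c[2][175:255,300:380]; k=cv2.resize(t,(480,480),interpolation=cv2.INTER_NEAREST)
save(np.hstack([k,cv2.resize(im[150:384,160:360],(300,351)) if 0 else cv2.resize(im[:, 100:420],(320,480))]),'c3.png')
E
```

```text
[604.02508622 249.51017066 190.7446912 ] [ 0.75004756  0.54451268 -2.3594095 ] 37.78719059625872
scene bottle 0.88 [169. 157. 199. 224.] [[ 704. -304.    0.]]
scene bottle 0.28 [330. 154. 441. 265.] [[643. 328.   0.]]
scene cup 0.83 [139. 165. 165. 203.] [[ 658. -456.    0.]]
scene cup 0.33 [355. 185. 390. 214.] [[435. 267.   0.]]
scene vase_a 0.94 [214. 208. 240. 246.] [[ 741. -133.    0.]]
scene vase_a 0.78 [243. 224. 267. 258.] [[756. -36.  -0.]]
scene vase_a 0.7 [182. 159. 230. 199.] [[ 570. -291.    0.]]
top bottle 0.6 [316. 126. 353. 170.] [[ 698. -293.   90.]]
top cup 0.96 [372. 150. 408. 190.] [[ 639. -437.   90.]]
top cup 0.63 [264. 123. 289. 156.] [[ 720. -140.   90.]]
top spindle_foot 0.82 [307. 180. 371. 244.] [[ 528. -299.   90.]]
top spindle_foot 0.47 [135. 232. 144. 241.] [[461. 207.  90.]]
top spindle_foot 0.31 [ 43. 164. 166. 261.] [[523. 301.  90.]]
bottle cap [[ 698.94716602 -291.40388108  240.        ]]
```

View pics/c3.png

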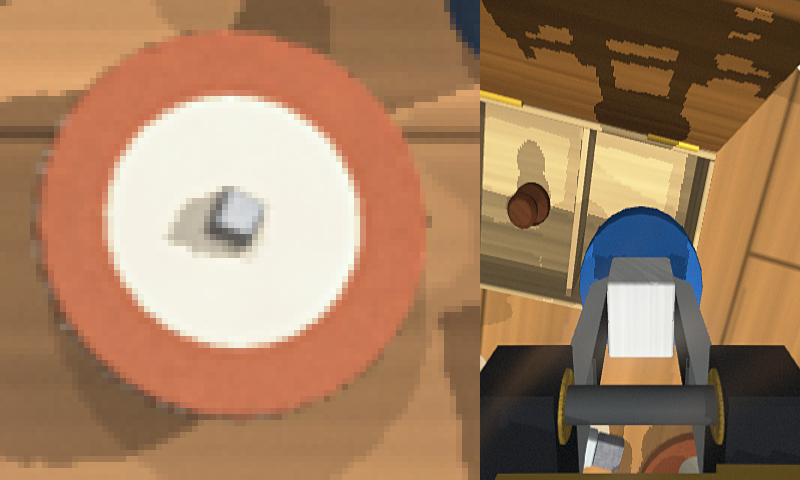

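carry_out([
  {"dp": [-10,-3,0],"roll": 0,"gripper": -0.4},
  {"dp": [-30,-10,0],"roll": 0,"gripper": -0.4},
  {"dp": [-60,-20,0],"roll": 0,"gripper": -0.4},
  {"dp": [-91,-30,0],"roll": 0,"gripper": -0.4},
  {"dp": [-122,-40,0],"roll": 0,"gripper": -0.4},
  {"dp": [-152,-50,0],"roll": 0,"gripper": -0.4},
  {"dp": [-182,-60,0],"roll": 0,"gripper": -0.4},
  {"dp": [-213,-70,0],"roll": 0,"gripper": -0.4},
  {"dp": [-243,-80,0],"roll": 0,"gripper": -0.4},
  {"dp": [-274,-90,0],"roll": 0,"gripper": -0.4},
  {"dp": [-304,-100,0],"roll": 0,"gripper": -0.4},
  {"dp": [-334,-110,0],"roll": 0,"gripper": -0.4},
])

```text
clock: 10.47
eef_pos: [572.7, -103.8, 183.6]
eef_rot: [-3.142, 0.0, 1.807]
wrist_force: [0.2, 0.1, -3.6]
finger_gap: 37.7
finger_force: 30.0
```

carry_out([
  {"dp": [-30,-10,0],"roll": 0,"gripper": -0.4},
  {"dp": [-61,-20,0],"roll": 0,"gripper": -0.4},
  {"dp": [-91,-30,0],"roll": 0,"gripper": -0.4},
  {"dp": [-122,-40,0],"roll": 0,"gripper": -0.4},
  {"dp": [-152,-50,0],"roll": 0,"gripper": -0.4},
  {"dp": [-182,-60,0],"roll": 0,"gripper": -0.4},
  {"dp": [-213,-70,0],"roll": 0,"gripper": -0.4},
  {"dp": [-240,-79,0],"roll": 0,"gripper": -0.4},
  {"dp": [-260,-86,0],"roll": 0,"gripper": -0.4},
  {"dp": [-271,-89,0],"roll": 0,"gripper": -0.4},
  {"dp": [-271,-89,0],"roll": 0,"gripper": -0.4},
  {"dp": [-271,-89,0],"roll": 0,"gripper": -0.4},
])

```text
clock: 11.47
eef_pos: [550.2, -385.8, 183.2]
eef_rot: [-3.141, -0.001, 1.807]
wrist_force: [-0.5, 0.8, -3.6]
finger_gap: 37.9
finger_force: 30.0
```

```bash
python3 - <<'E'
from h import *
s,p,im=cam('wrist'); print(s['eef_pos'],s['eef_rot'],s['finger_gap']); np.save('w6.npy',im)
u=proj([[531,-302,90]],p,s)[0]; print(u)
x,y=map(int,u); x0,y0=max(0,x-50),max(0,y-50)
save(np.hstack([im[:,:400],cv2.resize(im[y0:y0+100,x0:x0+100],(384,384),interpolation=cv2.INTER_NEAREST)]),'c4.png'); print(x0,y0)
E
```

```text
[ 550.18234301 -385.780171    183.16060655] [-3.14134960e+00 -6.75621132e-04  1.80667350e+00] 37.87663208580739
[260.65230246  99.96449482]
210 49
```

View pics/c4.png

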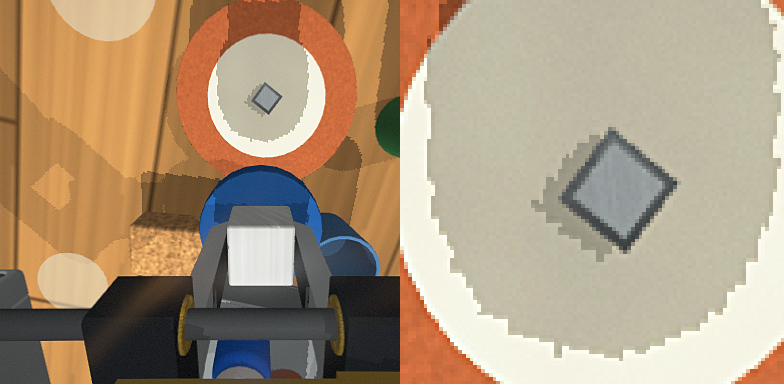

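The spindle shows as a rotated square centred near pixel (266,98), with its flat top inside a darker chamfer. I'll fit its angle and centre, along with the held block's offset in the grip.

```bash
python3 - <<'E'
from h import *
im=np.load('w6.npy'); s=read_state(); p=viewer.camera_params('wrist'); g=im.astype(int)
yaw=s['eef_rot'][2]; X=np.array([np.cos(yaw),np.sin(yaw)]);Y=np.array([np.sin(yaw),-np.cos(yaw)]); t=np.array(s['eef_pos'])
def fit(mask,z,n):
    k,l,st,c=cv2.connectedComponentsWithStats(mask.astype(np.uint8)); i=1+st[1:,4].argmax()
    q=px2z(np.argwhere(l==i)[:,::-1],z,p,s)[:,:2].astype(np.float32); r=cv2.minAreaRect(q)
    d=np.array(r[0])-t[:2]; print(n,st[i],r,'mean',q.mean(0),'rel angle to tool',(r[2]-np.degrees(yaw)+45)%90-45,'tx,ty',d@X,d@Y)
w=np.zeros(im.shape[:2],bool); w[75:125,240:295]=1
blue=(g[:,:,2]-g[:,:,0]>=-2)&w
print(g[98,255:280].tolist())
fit(blue&(g.mean(2)>110),90,'inner'); fit(blue,87,'outer')
w[:]=0; w[205:300,215:310]=1
for th in(170,200): fit((g.min(2)>th)&w,t[2]+29,'block')
E
```

```text
[[89, 95, 95], [145, 149, 148], [146, 154, 155], [146, 151, 152], [144, 150, 151], [149, 153, 155], [151, 158, 160], [146, 154, 155], [148, 155, 156], [146, 153, 154], [154, 158, 159], [149, 157, 155], [147, 155, 155], [147, 153, 155], [147, 150, 153], [149, 156, 157], [149, 154, 155], [151, 157, 155], [154, 160, 161], [154, 161, 162], [149, 154, 153], [156, 160, 159], [137, 145, 146], [88, 92, 93], [74, 79, 78]]
inner [255  85  24  26 328] ((535.6001586914062, -298.4385986328125), (15.480976104736328, 15.346617698669434), 65.95619201660156) mean [ 535.66327 -298.41223] rel angle to tool -37.61401629873288 tx,ty 87.7681786077735 5.850029173922862
outer [252  83  30  31 500] ((535.7044067382812, -298.70330810546875), (19.099275588989258, 19.311168670654297), 66.02998352050781) mean [ 535.6791  -298.63882] rel angle to tool -37.54022479482663 tx,ty 87.48639857644491 5.889256385596148
block [ 227  227   68   59 3831] ((551.2365112304688, -384.6006164550781), (36.70969772338867, 35.83121109008789), 13.586906433105469) mean [ 551.0953  -384.24625] rel angle to tool 0.016698117771028365 tx,ty 0.34267213658725987 0.8330924405328609
block [ 228  228   67   57 3587] ((551.2091064453125, -384.5690612792969), (36.29798126220703, 34.598445892333984), 13.569820404052734) mean [ 550.9323 -384.3014] rel angle to tool -0.0003879112817060104 tx,ty 0.379776559053871 0.8138567133185067
```

carry_out([
  {"dp": [4,-9,7],"roll": 6,"gripper": -0.4},
  {"dp": [8,-18,14],"roll": 12,"gripper": -0.4},
  {"dp": [12,-26,24],"roll": 18,"gripper": -0.4},
  {"dp": [16,-36,34],"roll": 24,"gripper": -0.4},
  {"dp": [21,-45,43],"roll": 30,"gripper": -0.4},
  {"dp": [21,-45,43],"roll": 36,"gripper": -0.4},
  {"dp": [21,-45,43],"roll": 37.6,"gripper": -0.4},
  {"dp": [21,-45,43],"roll": 37.6,"gripper": -0.4},
  {"dp": [21,-45,43],"roll": 37.6,"gripper": -0.4},
])

```text
clock: 12.27
eef_pos: [502.2, -375.1, 140.9]
eef_rot: [3.141, 0.0, 1.154]
wrist_force: [-0.1, 1.2, -3.6]
finger_gap: 37.8
finger_force: 30.0
```

```bash
cat > sp.py <<'E'
from h import *
s,p,im=cam('wrist'); np.save('w7.npy',im); g=im.astype(int)
yaw=s['eef_rot'][2]; X=np.array([np.cos(yaw),np.sin(yaw)]);Y=np.array([np.sin(yaw),-np.cos(yaw)]); t=np.array(s['eef_pos'])
print(t,np.degrees(yaw),s['finger_gap'],s['wrist_force'])
def fit(mask,z,n):
    k,l,st,c=cv2.connectedComponentsWithStats(mask.astype(np.uint8)); i=1+st[1:,4].argmax()
    q=px2z(np.argwhere(l==i)[:,::-1],z,p,s)[:,:2].astype(np.float32); r=cv2.minAreaRect(q)
    d=np.array(r[0])-t[:2]; print(n,st[i],np.round(r[0],1),np.round(r[1],1),'rel',(r[2]-np.degrees(yaw)+45)%90-45,'tx,ty',d@X,d@Y)
u,v=proj([[535,-299,90]],p,s)[0].astype(int); print(u,v)
w=np.zeros(im.shape[:2],bool); w[max(0,v-30):v+30,u-30:u+30]=1
blue=(g[:,:,2]-g[:,:,0]>=-2)&w
fit(blue&(g.mean(2)>110),90,'inner'); fit(blue,87,'outer')
w[:]=0; w[205:300,215:310]=1
fit((g.min(2)>170)&w,t[2]+29,'block')
E
python3 sp.py
```

```text
[ 502.19758527 -375.11377016  140.90575735] 66.10031703993558 37.80942322371563 [-0.10997748  1.19129762 -3.61846399]
258 103
inner [250  91  23  27 521] [ 536.3 -299.9] [18.4 16.4] rel 0.6497897715878622 tx,ty 82.58914663742918 0.6643281868879388
outer [247  91  26  27 700] [ 535.3 -299.4] [18.6 18.9] rel 0.02984806016208097 tx,ty 82.67968311609563 -0.3888647078778267
block [ 228  226   66   60 3276] [ 503.1 -374.3] [36.4 36.6] rel 0.01187320664645597 tx,ty 1.0659629555439574 0.509017397530516
```

carry_out([
  {"dp": [15,0,0],"roll": 0,"gripper": -0.4},
  {"dp": [40,-0.5,0],"roll": 0,"gripper": -0.4},
  {"dp": [65,-0.7,0],"roll": 0,"gripper": -0.4},
  {"dp": [78,-0.7,0],"roll": 0,"gripper": -0.4},
  {"dp": [82.3,-0.7,4],"roll": 0,"gripper": -0.4},
  {"dp": [82.3,-0.7,9],"roll": 0,"gripper": -0.4},
  {"dp": [82.3,-0.7,14],"roll": 0,"gripper": -0.4},
  {"dp": [82.3,-0.7,16],"roll": 0,"gripper": -0.4},
  {"dp": [82.3,-0.7,16],"roll": 0,"gripper": -0.4},
])

```text
clock: 13.07
eef_pos: [534.0, -301.3, 123.5]
eef_rot: [-3.14, -0.0, 1.15]
wrist_force: [-0.4, -0.1, -5.0]
finger_gap: 38.0
finger_force: 30.0
```

carry_out([
  {"dp": [0,0,2],"roll": 0,"gripper": -0.4},
  {"dp": [0,0,4],"roll": 0,"gripper": -0.4},
  {"dp": [0,0,6],"roll": 0,"gripper": -0.4},
  {"dp": [0,0,8],"roll": 0,"gripper": -0.4},
  {"dp": [0,0,8],"roll": 0,"gripper": -0.4},
])

```text
clock: 13.48
eef_pos: [534.5, -300.6, 116.1]
eef_rot: [-3.141, -0.0, 1.151]
wrist_force: [0.2, 0.7, -4.3]
finger_gap: 37.7
finger_force: 30.0
```

carry_out([
  {"dp": [0,0,1.5],"roll": 0,"gripper": -0.4},
  {"dp": [0,0,3],"roll": 0,"gripper": -0.4},
  {"dp": [0,0,4.5],"roll": 0,"gripper": -0.4},
  {"dp": [0,0,6],"roll": 0,"gripper": -0.4},
  {"dp": [0,0,6],"roll": 0,"gripper": -0.4},
])

```text
clock: 13.9
eef_pos: [534.6, -300.5, 110.2]
eef_rot: [-3.141, -0.0, 1.151]
wrist_force: [0.2, 0.2, -3.7]
finger_gap: 37.7
finger_force: 30.0
```

carry_out([
  {"dp": [0,0,1.5],"roll": 0,"gripper": -0.4},
  {"dp": [0,0,3],"roll": 0,"gripper": -0.4},
  {"dp": [0,0,4.5],"roll": 0,"gripper": -0.4},
  {"dp": [0,0,6],"roll": 0,"gripper": -0.4},
  {"dp": [0,0,7],"roll": 0,"gripper": -0.4},
  {"dp": [0,0,7],"roll": 0,"gripper": -0.4},
])

```text
clock: 14.4
eef_pos: [534.6, -300.6, 103.2]
eef_rot: [-3.141, -0.0, 1.151]
wrist_force: [-0.0, 0.6, -3.9]
finger_gap: 37.6
finger_force: 30.0
```

carry_out([
  {"dp": [0,0,1],"roll": 0,"gripper": -0.4},
  {"dp": [0,0,2],"roll": 0,"gripper": -0.4},
  {"dp": [0,0,3],"roll": 0,"gripper": -0.4},
  {"dp": [0,0,4],"roll": 0,"gripper": -0.4},
  {"dp": [0,0,4],"roll": 0,"gripper": -0.4},
])

```text
clock: 14.82
eef_pos: [534.6, -300.6, 99.3]
eef_rot: [-3.141, -0.0, 1.151]
wrist_force: [0.7, 0.5, -4.4]
finger_gap: 37.9
finger_force: 30.0
```

carry_out([
  {"dp": [0,0,0.7],"roll": 0,"gripper": -0.4},
  {"dp": [0,0,1.4],"roll": 0,"gripper": -0.4},
  {"dp": [0,0,2],"roll": 0,"gripper": -0.4},
  {"dp": [0,0,2],"roll": 0,"gripper": -0.4},
])

```text
clock: 15.15
eef_pos: [534.8, -300.7, 99.0]
eef_rot: [3.141, 0.0, 1.151]
wrist_force: [-5.6, 2.5, 9.7]
finger_gap: 37.8
finger_force: 30.0
```

Contact came at TCP z = 99, exactly the expected home height. I'll take the pressure off, then release and rise.

carry_out([
  {"dp": [0,0,-1.5],"roll": 0,"gripper": -0.4},
  {"dp": [0,0,-1.5],"roll": 0,"gripper": -0.1},
  {"dp": [0,0,-1.5],"roll": 0,"gripper": 0.1},
  {"dp": [0,0,-1.5],"roll": 0,"gripper": 0.2},
  {"dp": [0,0,-1.5],"roll": 0,"gripper": 0.2},
  {"dp": [0,0,-15],"roll": 0,"gripper": 0.2},
  {"dp": [0,0,-40],"roll": 0,"gripper": 0.2},
  {"dp": [0,0,-75],"roll": 0,"gripper": 0.2},
  {"dp": [0,0,-110],"roll": 0,"gripper": 0.2},
  {"dp": [-30,0,-130],"roll": 0,"gripper": 0.2},
  {"dp": [-60,0,-130],"roll": 0,"gripper": 0.2},
  {"dp": [-60,0,-130],"roll": 0,"gripper": 0.2},
])

```text
clock: 16.15
eef_pos: [508.7, -359.2, 228.9]
eef_rot: [3.139, 0.001, 1.148]
wrist_force: [-0.3, -0.1, -0.5]
finger_gap: 56.4
finger_force: 0.0
```

```bash
python3 - <<'E'
from h import *
s,p,im=cam('wrist'); a=cam('scene')[2]; print(s['eef_pos'],s['wrist_force'],s['finger_gap'])
g=im.astype(int); w=np.zeros(im.shape[:2],bool); u,v=proj([[535,-300,128]],p,s)[0].astype(int); w[max(v-45,0):v+45,u-45:u+45]=1
for z in (128,148):
    k,l,st,c=cv2.connectedComponentsWithStats(((g.min(2)>170)&(g.max(2)-g.min(2)<20)&w).astype(np.uint8)); i=1+st[1:,4].argmax()
    print(z,cv2.minAreaRect(px2z(np.argwhere(l==i)[:,::-1],z,p,s)[:,:2].astype(np.float32)))
save(np.hstack([cv2.resize(a[130:280,120:420],(500,250)),cv2.resize(im,(300,250))]),'c5.png')
E
```

```text
[ 508.69613916 -359.19585577  228.86358231] [-0.30588252 -0.09532789 -0.5245911 ] 56.404590965944955
128 ((535.2933349609375, -300.9150390625), (35.80677032470703, 36.814579010009766), 65.81270599365234)
148 ((535.8012084960938, -299.7222900390625), (33.243072509765625, 34.17909240722656), 65.81219482421875)
```

View pics/c5.png

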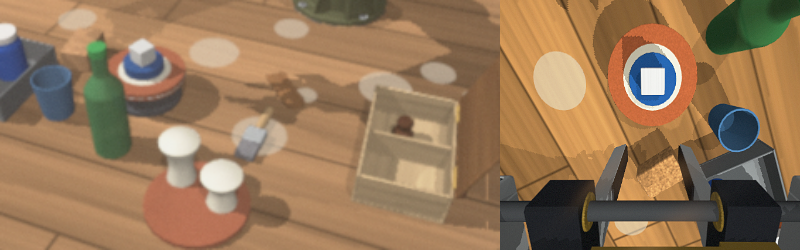

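The final view shows the chuck seated on the wheel at (652,80), with the block's apparent size matching its home height. The lid is open, the stamp upright and everything else in place.

```bash
python3 -c "
from cell import manip
print(manip.sign_off())"
```

```text
the job is handed in; nothing more can be done
None
```

The job is handed in: the lid stays open by itself, and the chuck is fully home on the wheel's spindle and released; nothing else looked disturbed in the last pictures, and the arm's clock stood at about 16 s of the 64 s allowed.

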